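# Assemble a four-part casting mould on its base

## Robot

A 7-joint arm with a two-finger parallel gripper is mounted at the origin on the work surface. World frame = base frame: x ahead of the robot, y to its left, z up, the work surface at z = 0. Lengths are in mm, angles in rad, forces in N, time in s.
With the tool pointing down it reaches from about 400 to 875 mm from the base axis. Payload 4.4 kg.
Tool frame: the origin (TCP) lies midway between the tips of the shut fingers; the grasp point (between the pads) lies 19 mm behind it; z points along the fingers, y is the line along which they close (so a half turn about z gives the same grasp; the last joint's range is limited). The gripper opens to 85 mm and grips with 20 to 120 N. Pads are 22 mm wide; open, the fingers measure 114 mm over their backs; the gripper's body (76 mm by 85 mm) begins 54 mm behind the grasp point. The pads swing forward as they close: fully open they stand 13 mm farther back than shut.
Start: joints at [-1.341, 0.628, 0.038, 1.517, -0.027, 0.996, -0.02], TCP at [189.454, 621.792, 231.313] pointing down, gripper open.
Joint ranges: [-3.06, 3.06], [-0.37, 2.12], [-1.25, 1.32], [0.18, 2.47], [-1.1, 4.24], [0.23, 1.98], [-2.94, 2.94]. Speed limits (rad/s): [2.57, 2.57, 3.14, 3.14, 3.14, 3.14, 3.14].

## Interface

Orientations are given as [roll, pitch, yaw] about the fixed x, y, z axes, in that order (R = Rz(yaw) Ry(pitch) Rx(roll)).
In Python, from cell import ctrl gives the robot as it stands. The module is installed in compiled form; this text tells all that it offers.
- The arm moves only by the tool step_arm, never from a script. Its argument "commands" is one flat list of numbers, 7 for each row, row after row: the shift along the tool's x, y, z in cm, then the turn, a rotation vector about the tool's x, y, z in rad, then the opening, from 0 (shut) to 1 (fully open). A call has 1 to 10 rows; each row is the pose to reach, as a shift and turn from the pose commanded when the call began, along the tool's axes at that moment; what a row does not reach only later rows make up. A row lasts 1/10 s, in which the tool goes at most 50 mm and 8.59 degrees, less where a joint would pass 70% of its speed; a pose out of reach is approached as far as the arm can. A call with a gripper value outside its range is refused whole. The fingers move at their own pace and stop on an object; the grip force is fixed at half the most. Time passes only in rows, so rows that repeat a pose let the fingers close. It gives the time, the measured TCP pose, the force, the opening and the grip force at its end, in the units of the state.
- ctrl.read_state(): the state, without advancing time (a new reading comes with each control period).
- ctrl.get_image(name): name is "scene" or "side" or "wrist"; returns a dict with "image" (420x560x3 uint8, red, green, blue), "range_z" (420x560 float32, mm along the optical axis (not along the pixel's ray), 0 where there is no reading), "vfov" (degrees; the focal length in pixels is half the picture's height over the tangent of half this angle, whatever the lens; pixels are square), "cx", "cy" (the principal point, pixels), "world_to_cam" (4x4, takes a point from world to camera coordinates). Camera axes: x right, y down, z forward; pixel columns grow to the right and rows downward; lengths in mm; the calibration is good to about 2 mm. A picture is of the moment at which its call begins.
- ctrl.finish_job(): hands the job in; it is judged then, once.
The state is a dict: "clock": time; "qpos": joint angles; "qd": joint speeds; "tau": joint torques, N m; "eef_pos": TCP position; "tool_rot": TCP orientation; "force": force on the tool from outside, world axes, zero at the start; "torque": the same for the moment, N m; "width": finger opening in mm; "gripper_force": force on a finger pad.
Only numpy, scipy, OpenCV 4.12 (cv2) and the standard library are available. Lean on these libraries where they do the work, as an engineer would, in place of code of your own. Each camera call takes 0.05 s, during which the arm holds its last target. There are 200 camera calls.

## Task

Put the casting mould together on its round base plate, in this order: stand the white core in the socket in the middle, lower the tall ring over it onto the base, lay the pour plate on the ring with its spigot in the bore, and put the square steel weight on top round the collar, each part fully seated and level before the next. Lower every part, do not drop it, and leave the short ring, the glue bottle, the resin jar and the mixing cup standing where they are.

Things in the scene. Friction and masses are not known exactly. Their poses are not given: they have to be found in the camera images.
- base: Mould base: round aluminium plate, 100 mm wide, 15 thick, fixed to the bench (place varies). From its middle rises a step 10 mm high, tapering from 45 to 39 mm diameter; in the step is the core's socket, 31 mm in diameter, its floor level with the plate's top face. Origin: centre of the underside, on the bench; z up.
- core_mid (a point): Core: loose white plastic plug standing upright, 44 mm tall. Foot 26 mm in diameter up to 12 mm high, bevelled to 20 mm at the bottom; from 14 mm up a straight 22 mm cylinder, slightly domed. 50 g. Point: on its axis, 22 mm above its underside; z up. Seated, its underside is 15 mm above the bench.
- ring_mid (a point): Tall ring: loose aluminium tube standing on end, outside 62 mm, bore 50 mm, 60 mm tall, two fine grooves; ends alike. 170 g. Point: on its axis, half-way up (30 mm above its underside); z up. Seated, it stands round step and core on the base plate's top face, its underside 15 and its top 75 mm above the bench.
- plate_mid (a point): Pour plate: loose aluminium disc, right way up, 32 mm tall: spigot 8 mm high below (45 tapering to 39 mm at the bottom; it stands on this), disc 68 mm wide from 8 to 26 mm, collar 6 mm high on top (36 tapering to 31 mm) round a 26 mm hole. 190 g. Point: on its axis, 16 mm above its underside; z up. Seated: disc on the ring's top, spigot in its bore, point 83 mm above the bench.
- weight_mid (a point): Weight: loose dark steel square block lying flat, 60 x 60 x 24 mm, with a 42 mm round hole in the middle; faces alike. 410 g. Point: its centre, 12 mm above its underside; z up, x and y square to its sides. Seated, it lies on the pour plate's disc with the collar in its hole, point 105 mm above the bench, turned any way.
- short_ring_mid (a point): The short ring of another mould, not used: an aluminium ring, outside diameter 62 mm, bore only 36 mm, 30 mm tall, lying on the bench. Point: on its axis, half-way up (15 mm).
- glue: A glue bottle standing on the bench, diameter 42 mm, 115 mm tall, white with a yellow label and an orange cap. Not used. Origin: centre of its underside.
- jar: A resin jar standing on the bench, amber glass with a white lid, diameter 58 mm, 70 mm tall. Not used. Origin: centre of its underside.
- cup: An empty clear mixing cup standing on the bench, 68 mm across the rim, 70 mm tall. Not used. Origin: centre of its underside.

How it is judged:
By the outcome, as a careful person would: the job done as asked, in the order asked, and still so for the second after the job is handed in, with the robot touching nothing.
It also fails if it takes over 120 s, if anything falls off the work surface, if the arm or the gripper's body presses on something with over 40 N, if the wrist force passes 120 N, or if a joint passes its speed limit or range.

## Working session

There is one attempt and no reset: what is moved stays moved. The work goes in short steps, Python scripts to look and compute and a tool call to move; the robot and the scene stay as the last step left them, time stands still between calls to the robot, and variables do not carry over. Pictures are saved under pics/ and viewed, at most 14 in all, crops included, and the job is handed in when it is done.

Besides the shell and the picture viewer there is one more tool, called by a JSON object that holds its "fn" and its "kwargs". step_arm: Moves the arm, as the interface text tells. Its arguments: {"type":"object","properties":{"commands":{"type":"array"}},"required":["commands"]}

```bash
mkdir -p pics
cat > h.py <<'E'
from cell import ctrl
import numpy as np, cv2
def cam(n):
    d=ctrl.get_image(n); d['f']=d['image'].shape[0]/2/np.tan(np.radians(d['vfov'])/2); d['c2w']=np.linalg.inv(d['world_to_cam']); return d
def save(d,p): cv2.imwrite('pics/'+p,d['image'][:,:,::-1])
def cloud(d):
    z=d['range_z']; v,u=np.mgrid[:z.shape[0],:z.shape[1]]
    P=np.stack([(u-d['cx'])/d['f']*z,(v-d['cy'])/d['f']*z,z],-1)
    W=P@d['c2w'][:3,:3].T+d['c2w'][:3,3]; W[z<=0]=np.nan; return W
def ray(d,u,v,h):
    r=d['c2w'][:3,:3]@np.array([(u-d['cx'])/d['f'],(v-d['cy'])/d['f'],1]); o=d['c2w'][:3,3]; return o+r*(h-o[2])/r[2]
E
python3 - <<'E'
from h import *
s=ctrl.read_state(); print({k:np.round(v,3) for k,v in s.items()})
for n in ['scene','side','wrist']:
    d=cam(n); save(d,n+'0.png'); print(n,d['f'],d['c2w'][:3,3],d['c2w'][:3,2],(d['range_z']>0).mean())
E
```

```text
{'clock': np.float64(0.0), 'qpos': array([-1.341,  0.629,  0.038,  1.518, -0.027,  0.996, -0.02 ]), 'qd': array([ 0.   ,  0.001, -0.001, -0.001, -0.   , -0.001,  0.   ]), 'tau': array([-0.0000e+00, -5.6341e+01,  1.2260e+00, -1.9345e+01,  1.1000e-02,
        1.0000e-02, -0.0000e+00]), 'eef_pos': array([189.261, 621.185, 230.386]), 'tool_rot': array([-3.14 ,  0.   ,  2.846]), 'force': array([ 0.081, -0.395,  0.131]), 'torque': array([-0.004,  0.044, -0.026]), 'gripper_force': np.float64(0.0), 'width': np.float64(85.593)}
scene 393.2377318070232 [1033.77951017  331.45822165  620.49026791] [-0.61747371 -0.38332333 -0.68686931] 0.9961734693877551
side 465.4891172644002 [ 492.13103795 -776.47563974  610.50319874] [ 0.04379986  0.81045073 -0.58416708] 0.9960289115646258
wrist 323.7531121697261 [115.46992422 643.86838686 373.09225099] [ 0.29086025 -0.09009601 -0.95251405] 0.9960119047619047
```

View pics/scene0.png

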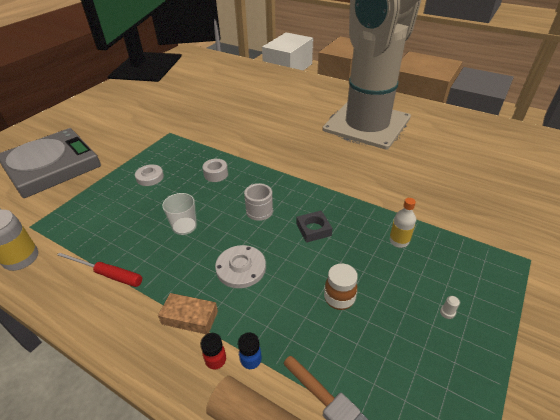

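View pics/side0.png

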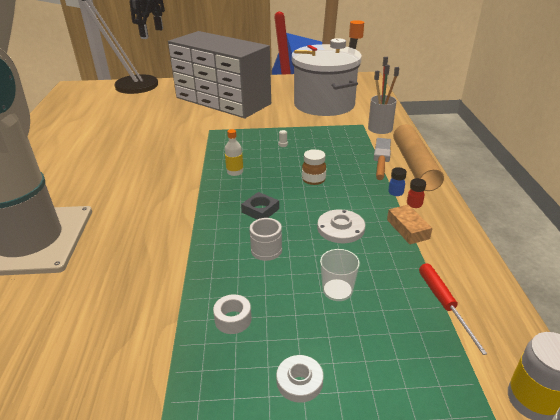

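Scene: base (240,265), tall ring (258,201), weight (314,225), core (451,307), short ring (215,170), pour plate (149,175), jar (341,286), glue (402,227), cup (181,214). Side: base (341,224), ring (265,238), weight (260,206), core (283,139), short ring (232,312), pour plate (300,376).

```bash
cat > m.py <<'E'
from h import *
C={'scene':dict(base=(240,265,30),ring=(258,201,20),weight=(314,225,22),core=(451,307,13),short=(215,170,17),plate=(149,175,18),jar=(341,286,24),glue=(402,225,27),cup=(181,214,25)),
'side':dict(base=(341,224,28),ring=(265,238,22),weight=(260,206,22),core=(283,139,11),short=(232,312,24),plate=(300,376,28),jar=(314,167,20),glue=(234,155,24),cup=(340,275,27))}
def circ(P):
    A=np.c_[2*P,np.ones(len(P))]; s=np.linalg.lstsq(A,(P**2).sum(1),rcond=None)[0]; return s[:2],np.sqrt(s[2]+s[:2]@s[:2])
H=dict(base=(12,18),ring=(56,64),weight=(21,27),core=(39,48),short=(27,33),plate=(23,29),jar=(66,74),glue=(50,120),cup=(66,74))
if __name__=='__main__':
  for n in C:
    d=cam(n); W=cloud(d); np.save(n+'.npy',W)
    for k,(u,v,r) in C[n].items():
        w=W[v-r:v+r,u-r:u+r].reshape(-1,3); w=w[np.isfinite(w[:,0])]
        t=w[(w[:,2]>H[k][0])&(w[:,2]<H[k][1])][:,:2].astype(np.float32)
        if len(t)<5: print(n,k,'few',np.percentile(w[:,2],[5,50,95])); continue
        c,R=cv2.minEnclosingCircle(t); q=cv2.minAreaRect(t)
        print(n,k,len(t),'zmed',np.round(np.percentile(w[:,2],[2,50,98]),1),'c',np.round(c,1),'R',round(R,1),'rect',np.round(q[0],1),np.round(q[1],1),round(q[2],1))
E
python3 m.py
```

```text
scene base 1356 zmed [-0.7  2.9 24.7] c [650.8  -7.6] R 51.1 rect [650.2  -7. ] [99.6 98.4] 49.1
scene ring 205 zmed [-0.7 14.3 61.3] c [490.9 -66.8] R 31.8 rect [491.4 -66.9] [60.5 60.7] 53.9
scene weight 381 zmed [-0.9  2.  25.6] c [480.8  69.5] R 42.4 rect [480.6  69.2] [63.3 61.2] 49.9
scene core 116 zmed [-0.9  2.7 45. ] c [549.  374.8] R 11.1 rect [550.  375.2] [19.4 22.2] 18.9
scene short 213 zmed [-0.8  2.6 31.7] c [ 429.7 -241.5] R 32.1 rect [ 430.  -242.2] [63.  59.3] 65.7
scene plate 302 zmed [-1.   2.1 31.2] c [ 531.7 -372.8] R 35.3 rect [ 532.2 -371.7] [68.2 65.9] 49.5
scene jar 563 zmed [-0.8 17.6 71.6] c [614.2 192.7] R 26.8 rect [614.7 193.6] [50.6 50.2] 88.5
scene glue 542 zmed [ -1.2   1.6 113.6] c [422.5 242.9] R 21.2 rect [426.2 244.2] [31.5 42. ] 18.4
scene cup 165 zmed [-0.8  2.4 70.2] c [ 615.2 -186. ] R 35.0 rect [ 615.9 -186.3] [67.2 66.2] 44.6
side base 865 zmed [ 0.2  3.5 27.9] c [648.7  -6.2] R 51.9 rect [648.6  -5.7] [100.1  99.9] 40.7
side ring 277 zmed [ 0.2 23.5 62.2] c [489.6 -66.1] R 31.6 rect [490.  -66.9] [60.4 61.7] 72.7
side weight 320 zmed [ 0.3  4.1 61.5] c [479.1  71.6] R 42.5 rect [480.2  70.8] [62.4 63.3] 49.7
side core 34 zmed [ 0.1  3.3 45.1] c [549.7 374.3] R 11.2 rect [548.6 374.8] [18.1 18.9] 30.7
side short 608 zmed [ 0.1  4.7 32.6] c [ 429.3 -240.8] R 31.7 rect [ 430.  -241.1] [61.9 60.3] 53.6
side plate 1193 zmed [ 0.1 17.3 32.9] c [ 531.  -371.6] R 34.6 rect [ 530.8 -371.6] [67.8 67. ] 86.5
side jar 207 zmed [ 0.4  4.1 72.6] c [615.7 194.2] R 27.3 rect [614.  194.6] [51.7 48.7] 65.0
side glue 355 zmed [1.000e-01 3.100e+00 1.073e+02] c [420.1 237.7] R 20.7 rect [420.2 232.9] [40.4 29.5] 6.4
side cup 272 zmed [ 0.3 20.5 71.3] c [ 615.3 -184.2] R 35.4 rect [ 615.4 -184.3] [67.1 67.6] 22.6
```

View pics/wrist0.png

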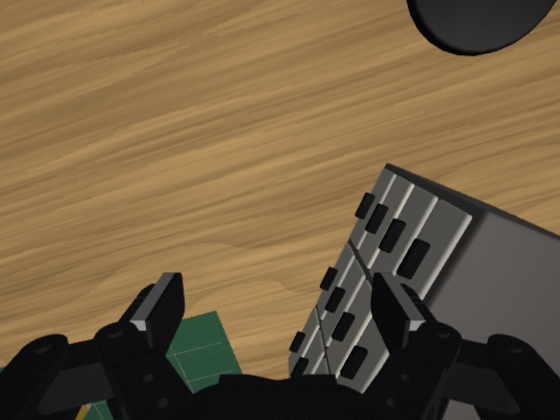

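{"fn": "step_arm", "kwargs": {"commands": [-41.6, -13.1, 0, 0, 0, 1.275, 1, -41.6, -13.1, 0, 0, 0, 1.275, 1, -41.6, -13.1, 0, 0, 0, 1.275, 1, -41.6, -13.1, 0, 0, 0, 1.275, 1, -41.6, -13.1, 0, 0, 0, 1.275, 1, -41.6, -13.1, 0, 0, 0, 1.275, 1, -41.6, -13.1, 0, 0, 0, 1.275, 1, -41.6, -13.1, 0, 0, 0, 1.275, 1, -41.6, -13.1, 0, 0, 0, 1.275, 1, -41.6, -13.1, 0, 0, 0, 1.275, 1]}}

```text
clock: 1.25
eef_pos: [555.0, 368.5, 231.4]
tool_rot: [3.137, 0.004, 1.56]
force: [0.0, -0.4, 0.3]
width: 85.2
gripper_force: 0.0
```

{"fn": "step_arm", "kwargs": {"commands": [0, 0, 8.1, 0, 0, 0, 1, 0, 0, 8.1, 0, 0, 0, 1, 0, 0, 8.1, 0, 0, 0, 1, 0, 0, 8.1, 0, 0, 0, 1]}}

```text
clock: 1.65
eef_pos: [549.0, 375.8, 150.6]
tool_rot: [-3.141, 0.0, 1.572]
force: [-0.2, -0.2, 1.0]
width: 85.3
gripper_force: 0.0
```

```bash
cat > w.py <<'E'
import sys
from h import *
# wrist: circle fits per z band near expected point
def look(x,y,z0,z1,r=55,name=None,cam_='wrist'):
    d=cam(cam_); W=cloud(d)
    if name: save(d,name)
    m=(W[...,2]>z0)&(W[...,2]<z1)&(np.hypot(W[...,0]-x,W[...,1]-y)<r)
    t=W[m][:,:2].astype(np.float32)
    c,R=cv2.minEnclosingCircle(t); q=cv2.minAreaRect(t)
    print(len(t),'c',np.round(c,1),round(R,1),'rect',np.round(q[0],1),np.round(q[1],1),round(q[2],1))
def st():
    s=ctrl.read_state(); print(round(float(s['clock']),2),np.round(s['eef_pos'],1),np.round(s['tool_rot'],3),np.round(s['qpos'],2),s['width'])
E
python3 -c "
from w import *
st(); look(549,375,38,50,30,'w1.png'); look(549,375,4,11,30)"
```

```text
1.65 [549.  375.8 150.6] [-3.141  0.     1.572] [-0.84  0.76  0.35  1.55 -0.31  0.88 -0.38] 85.33308661488827
547 c [549.2 375.5] 10.9 rect [549.3 375.7] [21.2 21.4] 65.4
44 c [549.4 378.5] 12.4 rect [549.7 383.4] [ 9.9 24.7] 86.6
```

{"fn": "step_arm", "kwargs": {"commands": [0, 0, 4.5, 0, 0, 0, 1, 0, 0, 9, 0, 0, 0, 1, 0, 0, 12, 0, 0, 0, 1, 0, 0, 13.6, 0, 0, 0, 1, 0, 0, 13.6, 0, 0, 0, 1, 0, 0, 13.6, 0, 0, 0, 1]}}

```text
clock: 2.35
eef_pos: [550.7, 376.0, 16.3]
tool_rot: [3.139, -0.002, 1.571]
force: [0.9, -0.4, 0.9]
width: 85.7
gripper_force: 0.0
```

{"fn": "step_arm", "kwargs": {"commands": [0, 0, 0, 0, 0, 0, 0, 0, 0, 0, 0, 0, 0, 0, 0, 0, 0, 0, 0, 0, 0, 0, 0, 0, 0, 0, 0, 0, 0, 0, 0, 0, 0, 0, 0, 0, 0, 0, 0, 0, 0, 0, 0, 0, 0, 0, 0, 0, 0, 0, 0, 0, 0, 0, 0, 0, 0, 0, 0, 0, 0, 0, 0]}}

```text
clock: 3.25
eef_pos: [549.5, 375.4, 14.9]
tool_rot: [3.141, -0.001, 1.571]
force: [-0.9, -0.4, 5.5]
width: 20.2
gripper_force: 58.7
```

{"fn": "step_arm", "kwargs": {"commands": [0, 0, -2, 0, 0, 0, 0, 0, 0, -6, 0, 0, 0, 0, 0, 0, -10, 0, 0, 0, 0, 0, 0, -13.5, 0, 0, 0, 0, 0, 0, -13.5, 0, 0, 0, 0]}}

```text
clock: 3.75
eef_pos: [552.5, 376.7, 154.6]
tool_rot: [3.133, -0.005, 1.571]
force: [0.4, 0.0, -0.4]
width: 20.2
gripper_force: 58.7
```

{"fn": "step_arm", "kwargs": {"commands": [-4, 1, 0, 0, 0, 0, 0, -8, 2.1, 0, 0, 0, 0, 0, -12, 3.1, 0, 0, 0, 0, 0, -16, 4.2, 0, 0, 0, 0, 0, -20, 5.2, 0, 0, 0, 0, 0, -24, 6.3, 0, 0, 0, 0, 0, -28, 7.3, 0, 0, 0, 0, 0, -32, 8.4, 0, 0, 0, 0, 0, -36, 9.4, 0, 0, 0, 0, 0, -38.2, 10, 0, 0, 0, 0, 0]}}

```text
clock: 4.75
eef_pos: [649.0, -12.2, 148.3]
tool_rot: [-3.141, 0.003, 1.566]
force: [0.2, -0.4, -1.0]
width: 20.0
gripper_force: 58.7
```

{"fn": "step_arm", "kwargs": {"commands": [0, 0, 0, 0, 0, 0, 0, 0, 0, 0, 0, 0, 0, 0, 0, 0, 0, 0, 0, 0, 0]}}

```text
clock: 5.05
eef_pos: [648.6, -4.8, 148.5]
tool_rot: [-3.14, -0.001, 1.573]
force: [-0.0, -0.1, -1.5]
width: 20.1
gripper_force: 58.7
```

```bash
python3 -c "
from w import *
st(); look(649.5,-6.7,12,18,60,'w2.png'); look(649.5,-6.7,23,27,26); look(649.5,-6.7,11,18,16);
look(650,-6.7,140,190,20,None,'side');look(650,-6.7,12,18,60,None,'side')"
```

```text
5.05 [648.6  -4.8 148.5] [-3.140e+00 -1.000e-03  1.573e+00] [-0.21  0.74  0.3   1.6  -0.27  0.84  0.2 ] 20.071227353295022
8195 c [650.3  -6.7] 50.1 rect [650.5  -4.6] [95.3 99.5] 88.2
664 c [650.3  -6.4] 20.3 rect [650.4  -6.1] [39.5 39.5] 70.4
860 c [650.2  -7.1] 15.3 rect [650.1  -7.8] [29.  29.5] 62.4
429 c [650.1  -7.6] 19.8 rect [649.5  -7.4] [38.1 24.3] 16.5
858 c [649.7  -6.4] 51.3 rect [650.1  -5.7] [99.2 98.7] 64.6
```

View pics/w2.png

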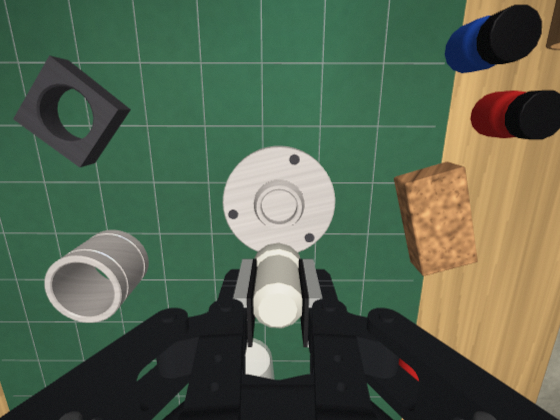

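The picture shows the core held upright (278,285) behind the base, whose socket is at (279,205).

{"fn": "step_arm", "kwargs": {"commands": [0, 0.1, 3, 0, 0, 0, 0, 0, 0.1, 6, 0, 0, 0, 0, 0, 0.1, 9, 0, 0, 0, 0, 0, 0.1, 10, 0, 0, 0, 0, 0, 0.1, 10, 0, 0, 0, 0, 0, 0.1, 10, 0, 0, 0, 0, 0, 0.1, 10, 0, 0, 0, 0]}}

```text
clock: 6.0
eef_pos: [651.5, -6.9, 51.1]
tool_rot: [3.139, 0.0, 1.571]
force: [-0.1, -0.2, 0.3]
width: 20.3
gripper_force: 58.7
```

```bash
python3 -c "
from w import *
st();look(650,-6.7,64,86,14,None,'side');look(650,-6.7,74,86,14,None,'scene')"
```

```text
6.0 [651.5  -6.9  51.1] [3.139 0.    1.571] [-0.18  0.87  0.25  1.65 -0.32  0.66  0.24] 20.30096251232036
123 c [650.   -6.7] 13.6 rect [652.9  -8.4] [25.4 20.6] 65.0
68 c [648.4  -4.7] 11.1 rect [645.9  -1.3] [22.  13.7] 36.9
```

{"fn": "step_arm", "kwargs": {"commands": [0, 0, 0, 0, 0, 0, 0, 0, 0, 0.4, 0, 0, 0, 0, 0, 0, 0.8, 0, 0, 0, 0, 0, 0, 1.2, 0, 0, 0, 0, 0, 0, 1.5, 0, 0, 0, 0, 0, 0, 1.7, 0, 0, 0, 0, 0, 0, 1.85, 0, 0, 0, 0, 0, 0, 1.95, 0, 0, 0, 0, 0, 0, 2.0, 0, 0, 0, 0, 0, 0, 2.0, 0, 0, 0, 0]}}

```text
clock: 7.1
eef_pos: [650.1, -6.8, 29.9]
tool_rot: [-3.141, -0.0, 1.571]
force: [-1.6, -0.6, 5.1]
width: 20.4
gripper_force: 59.3
```

{"fn": "step_arm", "kwargs": {"commands": [0, 0, 0.05, 0, 0, 0, 0, 0, 0, 0.05, 0, 0, 0, 0, 0, 0, 0.05, 0, 0, 0, 0]}}

```text
clock: 7.4
eef_pos: [650.2, -6.9, 29.9]
tool_rot: [3.142, -0.0, 1.571]
force: [-2.6, 0.6, 7.2]
width: 20.4
gripper_force: 59.7
```

{"fn": "step_arm", "kwargs": {"commands": [0, 0, 0, 0, 0, 0, 0.5, 0, 0, 0, 0, 0, 0, 0.5, 0, 0, 0, 0, 0, 0, 0.7, 0, 0, 0, 0, 0, 0, 0.7, 0, 0, -3, 0, 0, 0, 0.7, 0, 0, -6, 0, 0, 0, 0.7, 0, 0, -10, 0, 0, 0, 1, 0, 0, -12.2, 0, 0, 0, 1]}}

```text
clock: 8.2
eef_pos: [651.6, -7.1, 153.8]
tool_rot: [3.138, 0.0, 1.571]
force: [0.0, -0.8, 0.7]
width: 84.6
gripper_force: 0.0
```

{"fn": "step_arm", "kwargs": {"commands": [-3, -8, 0, 0, 0, 0, 1, -6, -15.9, 0, 0, 0, 0, 1, -6, -15.9, 0, 0, 0, 0, 1, -6, -15.9, 0, 0, 0, 0, 1, -6, -15.9, 0, 0, 0, 0, 1, -6, -15.9, 0, 0, 0, 0, 1, -6, -15.9, 0, 0, 0, 0, 1]}}

```text
clock: 8.9
eef_pos: [493.1, -66.2, 150.9]
tool_rot: [3.14, -0.0, 1.572]
force: [-0.1, 0.8, -0.4]
width: 85.1
gripper_force: 0.0
```

```bash
python3 -c "
from w import *
st();look(650,-6.7,54,62,16,'s3.png','scene');look(650,-6.7,54,62,16,None,'side');look(490,-66.7,56,64,40)
d=cam('scene');W=cloud(d);m=np.hypot(W[...,0]-650,W[...,1]+6.7)<9;print(np.percentile(W[m][:,2],[1,50,99]))"
python3 -c "
import cv2;i=cv2.imread('pics/s3.png')[180:320,180:330];cv2.imwrite('pics/s3c.png',cv2.resize(i,None,fx=4,fy=4))"
```

```text
8.9 [493.1 -66.2 150.9] [ 3.14  -0.     1.572] [-0.12  0.55  0.29  2.03 -0.27  0.6   0.35] 85.0635147404526
84 c [650.9  -7.1] 10.8 rect [651.1  -6.3] [17.8 19.3] 35.8
62 c [649.9  -6.3] 10.9 rect [650.   -8.4] [20.8 16.8] 0.4
1870 c [491.  -67.1] 31.2 rect [491. -67.] [61.7 61.5] 88.6
[31.78286195 59.232546   61.53833999]
```

View pics/s3c.png

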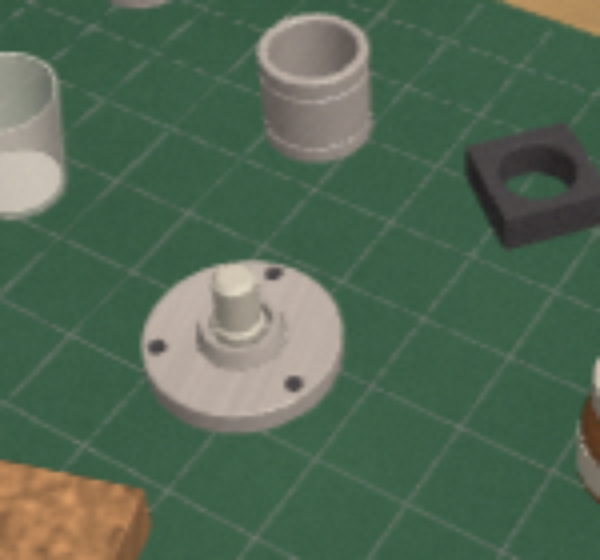

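Core stands upright in the socket (crop 235,300). Now the ring.

{"fn": "step_arm", "kwargs": {"commands": [0, 0, 4, 0, 0, 0, 1, 0, 0, 8, 0, 0, 0, 1, 0, 0, 11, 0, 0, 0, 1, 0, 0, 13, 0, 0, 0, 1, 0, 0, 13.6, 0, 0, 0, 1, 0, 0, 13.6, 0, 0, 0, 1, 0, 0, 13.6, 0, 0, 0, 1]}}

```text
clock: 9.8
eef_pos: [492.0, -66.9, 15.5]
tool_rot: [3.14, 0.0, 1.571]
force: [-0.3, -0.3, -0.1]
width: 85.4
gripper_force: 0.0
```

{"fn": "step_arm", "kwargs": {"commands": [0, 0, 0, 0, 0, 0, 0, 0, 0, 0, 0, 0, 0, 0, 0, 0, 0, 0, 0, 0, 0, 0, 0, 0, 0, 0, 0, 0, 0, 0, 0, 0, 0, 0, 0, 0, 0, 0, 0, 0, 0, 0, 0, 0, 0, 0, 0, 0, 0]}}

```text
clock: 10.5
eef_pos: [491.8, -66.7, 16.3]
tool_rot: [3.14, -0.0, 1.571]
force: [-0.8, 1.1, 7.6]
width: 60.9
gripper_force: 63.7
```

{"fn": "step_arm", "kwargs": {"commands": [0, 0, -2, 0, 0, 0, 0, 0, 0, -6, 0, 0, 0, 0, 0, 0, -10, 0, 0, 0, 0, 0, 0, -13.5, 0, 0, 0, 0, 0, 0, -13.5, 0, 0, 0, 0, 0, 0, -13.5, 0, 0, 0, 0]}}

```text
clock: 11.1
eef_pos: [491.6, -66.4, 150.8]
tool_rot: [3.139, -0.0, 1.571]
force: [0.1, -0.5, -2.2]
width: 60.9
gripper_force: 65.9
```

{"fn": "step_arm", "kwargs": {"commands": [1.5, 4, 0, 0, 0, 0, 0, 3, 8, 0, 0, 0, 0, 0, 4.5, 12, 0, 0, 0, 0, 0, 6, 15.8, 0, 0, 0, 0, 0, 6, 15.8, 0, 0, 0, 0, 0, 6, 15.8, 1, 0, 0, 0, 0, 6, 15.8, 3, 0, 0, 0, 0, 6, 15.8, 4.5, 0, 0, 0, 0, 6, 15.8, 4.5, 0, 0, 0, 0, 6, 15.8, 4.5, 0, 0, 0, 0]}}

```text
clock: 12.1
eef_pos: [648.3, -7.3, 104.1]
tool_rot: [-3.14, 0.0, 1.57]
force: [-0.6, -0.1, -1.3]
width: 60.8
gripper_force: 66.0
```

```bash
python3 -c "
from w import *
st();
for n in ('scene','side','wrist'):
  look(650,-6.7,145,154,40,'r_'+n+'.png',n)
  look(650,-6.7,13,18,60,None,n)"
```

```text
12.1 [648.3  -7.3 104.1] [-3.14  0.    1.57] [-0.21  0.8   0.3   1.63 -0.31  0.76  0.23] 60.822179262142924
218 c [649.8  -1.9] 38.4 rect [646.9  -3.5] [59.9 64.1] 54.8
1111 c [649.9  -7.7] 51.1 rect [652.1  -5.7] [94.2 98.5] 39.0
298 c [649.7 -13. ] 38.5 rect [653.   -9.4] [63.3 66.2] 51.0
769 c [649.6  -5.8] 50.6 rect [648.4  -7.2] [97.3 98.5] 78.8
7241 c [650.    2.3] 38.3 rect [646.9  -3.4] [57.7 71.9] 70.2
6676 c [650.4  -6.8] 50.1 rect [651.4  -4.3] [94.6 98.3] 52.1
```

View pics/r_scene.png

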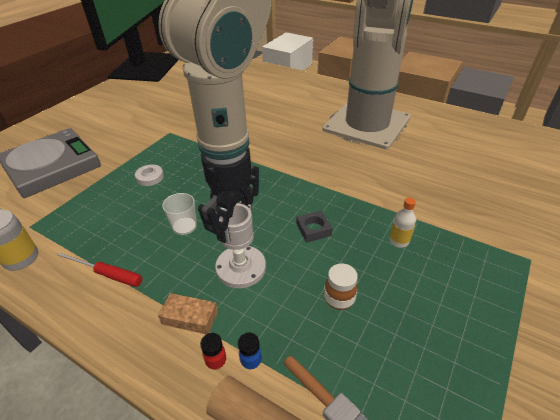

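Ring held above the core (238,225). Lower partway, then measure its side surface.

{"fn": "step_arm", "kwargs": {"commands": [0, 0.1, 1.5, 0, 0, 0, 0, 0, 0.1, 3, 0, 0, 0, 0, 0, 0.1, 4.5, 0, 0, 0, 0, 0, 0.1, 5.3, 0, 0, 0, 0, 0, 0.1, 5.3, 0, 0, 0, 0, 0, 0.1, 5.3, 0, 0, 0, 0]}}

```text
clock: 13.0
eef_pos: [650.2, -7.0, 51.4]
tool_rot: [-3.141, 0.0, 1.571]
force: [0.2, -0.2, -1.6]
width: 60.9
gripper_force: 66.0
```

```bash
python3 -c "
from w import *
from m import circ
st();T=[]
for n in ('scene','side','wrist'):
  W=cloud(cam(n));p=W[np.isfinite(W[...,0])];r=np.hypot(p[:,0]-650,p[:,1]+6.7)
  q=p[(p[:,2]>38)&(p[:,2]<60)&(abs(r-31)<4)&(abs(p[:,0]-650)<26)];print(n,len(q),circ(q[:,:2]),np.round(q[:,:2].mean(0),1));T.append(q[:,:2])
print(circ(np.vstack(T)))"
```

```text
13.0 [650.2  -7.   51.4] [-3.141  0.     1.571] [-0.19  0.87  0.27  1.65 -0.33  0.67  0.25] 60.91097939516969
scene 141 (array([650.91544642,  -5.86810005]), np.float64(28.70106435677558)) [658.9  16.2]
side 217 (array([650.37914072,  -7.09953969]), np.float64(29.113944376015613)) [648.1 -31.8]
wrist 1375 (array([651.25662448,  -5.04992984]), np.float64(28.789784459444625)) [650.9  19.2]
(array([650.99905248,  -6.16817778]), np.float64(29.697045237728112))
```

{"fn": "step_arm", "kwargs": {"commands": [0, 0, 0.5, 0, 0, 0, 0, 0, 0, 1, 0, 0, 0, 0, 0, 0, 1.4, 0, 0, 0, 0, 0, 0, 1.7, 0, 0, 0, 0, 0, 0, 1.85, 0, 0, 0, 0, 0, 0, 1.95, 0, 0, 0, 0, 0, 0, 2.05, 0, 0, 0, 0, 0, 0, 2.1, 0, 0, 0, 0, 0, 0, 2.15, 0, 0, 0, 0, 0, 0, 2.15, 0, 0, 0, 0]}}

```text
clock: 14.15
eef_pos: [650.2, -6.8, 31.4]
tool_rot: [3.141, -0.0, 1.571]
force: [-3.1, 0.2, 5.3]
width: 61.0
gripper_force: 66.8
```

{"fn": "step_arm", "kwargs": {"commands": [0, 0, 0, 0, 0, 0, 1, 0, 0, 0, 0, 0, 0, 1, 0, 0, 0, 0, 0, 0, 1, 0, 0, 0, 0, 0, 0, 1, 0, 0, -3, 0, 0, 0, 1, 0, 0, -7, 0, 0, 0, 1, 0, 0, -12, 0, 0, 0, 1, 0, 0, -12, 0, 0, 0, 1]}}

```text
clock: 14.95
eef_pos: [655.1, -7.6, 157.4]
tool_rot: [3.128, 0.001, 1.571]
force: [1.5, -0.6, 0.6]
width: 85.3
gripper_force: 0.0
```

{"fn": "step_arm", "kwargs": {"commands": [-5, -1.6, 0, 0, 0, 0, 1, -10, -3.2, 0, 0, 0, 0, 1, -15, -5, 0, 0, 0, 0, 1, -20, -6.6, 0, 0, 0, 0, 1, -25, -8, 0, 0, 0, 0, 1, -30, -10, 0, 0, 0, 0, 1, -35, -11.6, 0, 0, 0, 0, 1, -36.5, -11.9, 0, 0, 0, 0, 1, -36.5, -11.9, 0, 0, 0, 0, 1, -36.5, -11.9, 0, 0, 0, 0, 1]}}

```text
clock: 15.95
eef_pos: [530.4, -372.5, 149.8]
tool_rot: [-3.141, -0.001, 1.568]
force: [0.3, -0.2, 0.1]
width: 85.2
gripper_force: 0.0
```

```bash
python3 -c "
from w import *
st()
for n in ('scene','side'): look(650,-6.7,71,79,40,'r2_'+n+'.png',n)
look(531,-372,23,29,45,'p.png')
d=cam('scene');W=cloud(d);r=np.hypot(W[...,0]-650,W[...,1]+6.7);m=(r<31)&(r>25)&(W[...,2]>65)
q=W[m];print(np.percentile(q[:,2],[2,50,98]),np.linalg.lstsq(np.c_[q[:,:2]-[650,-6.7],np.ones(len(q))],q[:,2],rcond=None)[0])"
python3 -c "
import cv2;i=cv2.imread('pics/r2_scene.png')[180:320,180:330];cv2.imwrite('pics/r2c.png',cv2.resize(i,None,fx=4,fy=4))"
```

```text
15.95 [ 530.4 -372.5  149.8] [-3.141e+00 -1.000e-03  1.568e+00] [ 0.41  0.73  0.28  1.6  -0.25  0.84  0.78] 85.18597386180777
293 c [651.   -7.7] 31.9 rect [650.5  -6.8] [62.  60.2] 38.0
164 c [652.6  -7.2] 32.3 rect [659.   -9.4] [64.3 43.3] 71.7
3610 c [ 531.8 -373.2] 34.1 rect [ 531.6 -373. ] [67.4 67.4] 20.5
[65.57926853 74.58794612 77.3152039 ] [-3.34423341e-04 -7.84436877e-03  7.31115865e+01]
```

View pics/r2c.png

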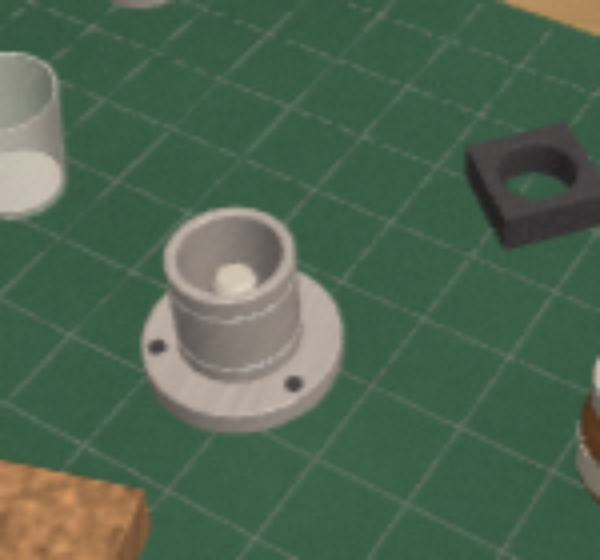

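Ring stands flat and level on the base (crop 232,290), core inside. Now the pour plate.

{"fn": "step_arm", "kwargs": {"commands": [-0.1, 0, 4, 0, 0, 0, 1, -0.1, 0, 8, 0, 0, 0, 1, -0.1, 0, 11, 0, 0, 0, 1, -0.1, 0, 13, 0, 0, 0, 1, -0.1, 0, 13, 0, 0, 0, 1, -0.1, 0, 13, 0, 0, 0, 1, -0.1, 0, 13, 0, 0, 0, 1]}}

```text
clock: 16.85
eef_pos: [532.5, -373.1, 21.9]
tool_rot: [3.139, 0.002, 1.572]
force: [0.5, -0.2, 0.8]
width: 85.5
gripper_force: 0.0
```

{"fn": "step_arm", "kwargs": {"commands": [0, 0, 1, 0, 0, 0, 1, 0, 0, 1.8, 0, 0, 0, 1, 0, 0, 2.3, 0, 0, 0, 1, 0, 0, 2.3, 0, 0, 0, 1, 0, 0, 2.3, 0, 0, 0, 1]}}

```text
clock: 17.35
eef_pos: [531.0, -372.8, -3.0]
tool_rot: [-3.141, -0.0, 1.571]
force: [0.3, -0.4, 0.2]
width: 85.2
gripper_force: 0.0
```

{"fn": "step_arm", "kwargs": {"commands": [0, 0, 0, 0, 0, 0, 0, 0, 0, 0, 0, 0, 0, 0, 0, 0, 0, 0, 0, 0, 0, 0, 0, 0, 0, 0, 0, 0, 0, 0, 0, 0, 0, 0, 0, 0, 0, 0, 0, 0, 0, 0]}}

```text
clock: 17.95
eef_pos: [531.5, -373.1, -1.9]
tool_rot: [3.141, 0.001, 1.571]
force: [-0.8, 0.3, 5.3]
width: 66.1
gripper_force: 67.4
```

{"fn": "step_arm", "kwargs": {"commands": [0, 0, -1, 0, 0, 0, 0, 0, 0, -3, 0, 0, 0, 0, 0, 0, -7, 0, 0, 0, 0, 0, 0, -11, 0, 0, 0, 0, 0, 0, -15.3, 0, 0, 0, 0, 0, 0, -15.3, 0, 0, 0, 0, 0, 0, -15.3, 0, 0, 0, 0]}}

```text
clock: 18.65
eef_pos: [531.5, -372.9, 151.5]
tool_rot: [3.14, 0.001, 1.571]
force: [-0.9, 0.6, -2.1]
width: 65.9
gripper_force: 67.5
```

{"fn": "step_arm", "kwargs": {"commands": [4, 1.3, 0, 0, 0, 0, 0, 8, 2.6, 0, 0, 0, 0, 0, 12, 3.9, 0, 0, 0, 0, 0, 16, 5.2, 0, 0, 0, 0, 0, 20, 6.5, 0, 0, 0, 0, 0, 24, 7.8, 0, 0, 0, 0, 0, 28, 9.1, 0, 0, 0, 0, 0, 32, 10.5, 0, 0, 0, 0, 0, 35, 11.4, 0, 0, 0, 0, 0, 36.6, 11.9, 0, 0, 0, 0, 0]}}

```text
clock: 19.65
eef_pos: [649.3, -2.0, 147.9]
tool_rot: [-3.138, -0.002, 1.575]
force: [-1.1, 0.0, -0.8]
width: 66.2
gripper_force: 67.4
```

{"fn": "step_arm", "kwargs": {"commands": [0, 0, 0, 0, 0, 0, 0, 0, 0, 0, 0, 0, 0, 0, 0, 0, 0, 0, 0, 0, 0, 0, 0, 0, 0, 0, 0, 0]}}

```text
clock: 20.05
eef_pos: [649.7, -9.6, 150.4]
tool_rot: [-3.141, 0.001, 1.567]
force: [-0.2, -0.3, -1.1]
width: 66.0
gripper_force: 67.4
```

```bash
python3 -c "
from w import *
st()
for n in ('scene','side'):look(650,-6.7,71,79,40,'p_'+n+'.png',n)
look(650,-6.7,181,190,20,'p_w.png')
W=cloud(cam('side'))
for a,b in((150,156),(156,162),(162,168),(168,174),(174,180),(180,190)):
  m=(W[...,2]>a)&(W[...,2]<b)&(abs(W[...,0]-650)<20)&(abs(W[...,1]+6.7)<45);q=W[m];print(a,m.sum(),np.round(q.mean(0),1),np.round(q[:,1].min(),1))"
```

```text
20.05 [649.7  -9.6 150.4] [-3.141e+00  1.000e-03  1.567e+00] [-0.22  0.74  0.33  1.6  -0.29  0.85  0.22] 65.96318038650507
298 c [651.5  -7.2] 31.6 rect [651.2  -7.3] [61.3 61.4] 21.4
251 c [651.7  -6.1] 32.7 rect [650.   -7.2] [60.9 59.9] 41.9
2238 c [650.7  -8. ] 17.1 rect [650.7  -7.8] [33.1 33.1] 45.7<string>:8: RuntimeWarning: Mean of empty slice.
  ret = um.true_divide(
Traceback (most recent call last):
ValueError: zero-size array to reduction operation minimum which has no identity
```

View pics/p_w.png

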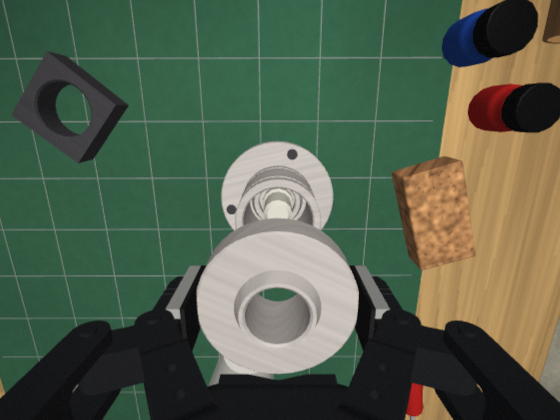

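Plate is held level (277,300); ring below at (277,205).

{"fn": "step_arm", "kwargs": {"commands": [0, 0, 2, 0, 0, 0, 0, 0, 0, 4, 0, 0, 0, 0, 0, 0, 5.5, 0, 0, 0, 0, 0, 0, 6.5, 0, 0, 0, 0, 0, 0, 7, 0, 0, 0, 0, 0, 0, 7, 0, 0, 0, 0, 0, 0, 7, 0, 0, 0, 0]}}

```text
clock: 20.95
eef_pos: [650.8, -6.9, 80.9]
tool_rot: [3.14, 0.0, 1.571]
force: [-0.3, 0.3, -1.8]
width: 66.1
gripper_force: 67.5
```

```bash
python3 -c "
from w import *
from m import circ
st()
look(650,-6.7,112,118,20)
for n in ('scene','side','wrist'):
  W=cloud(cam(n));p=W[np.isfinite(W[...,0])];r=np.hypot(p[:,0]-650.3,p[:,1]+6.7)
  q=p[(p[:,2]>25)&(p[:,2]<70)&(abs(r-31)<4)];print(n,len(q),circ(q[:,:2]))
  q=p[(p[:,2]>92)&(p[:,2]<104)&(abs(r-34)<4)&(abs(p[:,0]-650)<22)];print(n,len(q),circ(q[:,:2]))"
```

```text
20.95 [650.8  -6.9  80.9] [3.14  0.    1.571] [-0.2   0.83  0.29  1.64 -0.32  0.72  0.25] 66.0689272455485
2032 c [651.4  -6.8] 16.9 rect [651.1  -6.4] [33.1 32.4] 60.0
scene 485 (array([650.80160472,  -7.43305021]), np.float64(30.2602368966802))
scene 66 (array([651.59787063,  -4.05921318]), np.float64(30.04354835685697))
side 546 (array([649.96130131,  -7.07907873]), np.float64(29.08219795750998))
side 96 (array([650.91080597, -12.46865763]), np.float64(27.06976816305389))
wrist 1722 (array([651.01965611,  -7.28809364]), np.float64(30.916445668992967))
wrist 925 (array([651.44988379,  -7.03249703]), np.float64(33.712500872681495))
```

{"fn": "step_arm", "kwargs": {"commands": [0, 0, 0.3, 0, 0, 0, 0, 0, 0, 0.6, 0, 0, 0, 0, 0, 0, 0.9, 0, 0, 0, 0, 0, 0, 1.15, 0, 0, 0, 0, 0, 0, 1.35, 0, 0, 0, 0, 0, 0, 1.5, 0, 0, 0, 0, 0, 0, 1.6, 0, 0, 0, 0, 0, 0, 1.65, 0, 0, 0, 0, 0, 0, 1.65, 0, 0, 0, 0]}}

```text
clock: 22.05
eef_pos: [650.1, -6.8, 65.1]
tool_rot: [-3.142, -0.0, 1.571]
force: [-2.8, 0.6, 7.3]
width: 65.9
gripper_force: 68.4
```

{"fn": "step_arm", "kwargs": {"commands": [0, 0, 0, 0, 0, 0, 1, 0, 0, 0, 0, 0, 0, 1, 0, 0, 0, 0, 0, 0, 1, 0, 0, 0, 0, 0, 0, 1, 0, 0, -2, 0, 0, 0, 1, 0, 0, -5, 0, 0, 0, 1, 0, 0, -8.6, 0, 0, 0, 1, 0, 0, -8.6, 0, 0, 0, 1]}}

```text
clock: 22.85
eef_pos: [653.8, -7.4, 154.8]
tool_rot: [3.132, 0.0, 1.571]
force: [1.5, 0.1, 1.1]
width: 85.5
gripper_force: 0.0
```

{"fn": "step_arm", "kwargs": {"commands": [2, -4, 0, 0, 0, 0.14, 1, 4, -8.5, 0, 0, 0, 0.28, 1, 6, -13, 0, 0, 0, 0.42, 1, 7.7, -17, 0, 0, 0, 0.56, 1, 7.7, -17, 0, 0, 0, 0.7, 1, 7.7, -17, 0, 0, 0, 0.7, 1, 7.7, -17, 0, 0, 0, 0.7, 1, 7.7, -17, 0, 0, 0, 0.7, 1]}}

```text
clock: 23.65
eef_pos: [481.3, 69.7, 149.7]
tool_rot: [3.141, -0.0, 0.872]
force: [0.2, -0.7, -0.5]
width: 85.4
gripper_force: 0.0
```

```bash
python3 -c "
from w import *
st()
look(480,70,21,27,50,'wt.png');look(650,-7,96,102,25,'pl.png','scene');look(650,-7,90,96,40,None,'scene');look(650,-7,90,96,40,None,'side')
W=cloud(cam('scene'));r=np.hypot(W[...,0]-650.5,W[...,1]+7);m=(r<32)&(r>20)&(W[...,2]>88)&(W[...,2]<97);q=W[m];print(np.linalg.lstsq(np.c_[q[:,:2]-[650.5,-7],np.ones(len(q))],q[:,2],rcond=None)[0])"
python3 -c "
import cv2;i=cv2.imread('pics/pl.png')[180:320,180:330];cv2.imwrite('pics/plc.png',cv2.resize(i,None,fx=4,fy=4))"
```

```text
23.65 [481.3  69.7 149.7] [ 3.141 -0.     0.872] [-0.56  0.58  0.53  2.06 -0.49  0.63 -0.4 ] 85.35447241934428
2940 c [481.8  69.7] 42.0 rect [481.7  69.7] [59.9 60.1] 50.1
103 c [651.6  -9.3] 19.3 rect [651.5  -7.3] [33.  31.8] 61.3
629 c [651.3  -6.9] 34.9 rect [650.9  -7. ] [66.5 67.8] 87.6
420 c [650.1  -5.6] 35.0 rect [650.   -6.1] [67. 67.] 60.3
[-4.80440848e-03  1.01728015e-03  9.34327467e+01]
```

View pics/plc.png

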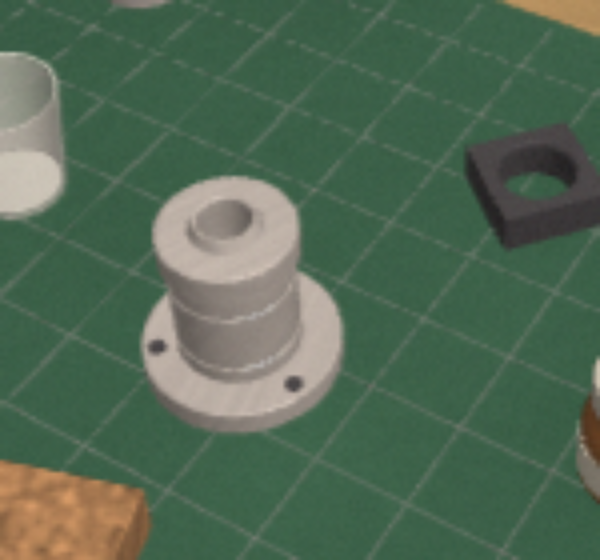

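View pics/wt.png

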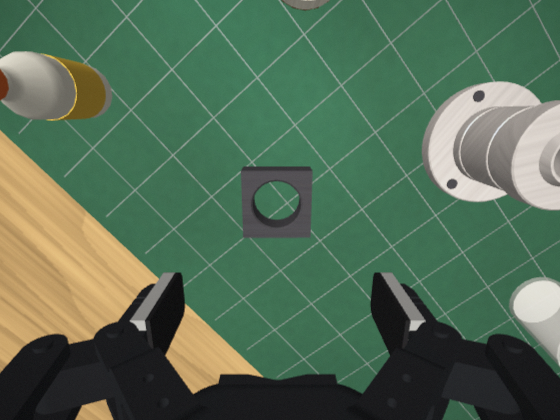

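Plate seated flat on the ring (crop 226,230); weight at (276,202) is square to the fingers.

{"fn": "step_arm", "kwargs": {"commands": [0, 0, 4, 0, 0, 0, 1, 0, 0, 8, 0, 0, 0, 1, 0, 0, 12, 0, 0, 0, 1, 0, 0, 14, 0, 0, 0, 1, 0, 0, 15, 0, 0, 0, 1, 0, 0, 15, 0, 0, 0, 1, 0, 0, 15, 0, 0, 0, 1, 0, 0, 15, 0, 0, 0, 1]}}

```text
clock: 24.7
eef_pos: [481.2, 70.4, 0.9]
tool_rot: [3.14, -0.002, 0.871]
force: [0.4, 1.2, -0.0]
width: 85.7
gripper_force: 0.0
```

{"fn": "step_arm", "kwargs": {"commands": [0, 0, 0, 0, 0, 0, 0, 0, 0, 0, 0, 0, 0, 0, 0, 0, 0, 0, 0, 0, 0, 0, 0, 0, 0, 0, 0, 0, 0, 0, 0, 0, 0, 0, 0, 0, 0, 0, 0, 0, 0, 0, 0, 0, 0, 0, 0, 0, 0]}}

```text
clock: 25.4
eef_pos: [480.8, 70.5, 0.9]
tool_rot: [3.141, -0.002, 0.871]
force: [-0.7, 0.4, 7.6]
width: 58.7
gripper_force: 64.4
```

{"fn": "step_arm", "kwargs": {"commands": [0, 0, -1, 0, 0, 0, 0, 0, 0, -3, 0, 0, 0, 0, 0, 0, -7, 0, 0, 0, 0, 0, 0, -11, 0, 0, 0, 0, 0, 0, -15, 0, 0, 0, 0, 0, 0, -15, 0, 0, 0, 0, 0, 0, -15, 0, 0, 0, 0]}}

```text
clock: 26.1
eef_pos: [479.8, 70.9, 150.3]
tool_rot: [-3.141, -0.001, 0.872]
force: [-1.3, 0.0, -5.6]
width: 58.7
gripper_force: 67.4
```

{"fn": "step_arm", "kwargs": {"commands": [0.6, 2, 0, 0, 0, 0, 0, 1.4, 5, 0, 0, 0, 0, 0, 2.2, 8, 0, 0, 0, 0, 0, 3.1, 11, 0, 0, 0, 0, 0, 3.9, 14, 0, 0, 0, 0, 0, 4.5, 16.2, 0, 0, 0, 0, 0, 4.9, 17.5, 0, 0, 0, 0, 0, 5, 18, 0, 0, 0, 0, 0, 5, 18, 0, 0, 0, 0, 0, 5, 18, 0, 0, 0, 0]}}

```text
invalid input
```

{"fn": "step_arm", "kwargs": {"commands": [0, 0, 1, 0, 0, 0, 0, 0, 0, 2, 0, 0, 0, 0, 0, 0, 3, 0, 0, 0, 0, 0, 0, 3.7, 0, 0, 0, 0, 0, 0, 4, 0, 0, 0, 0, 0, 0, 4, 0, 0, 0, 0, 0, 0, 4, 0, 0, 0, 0]}}

```text
clock: 26.8
eef_pos: [480.3, 70.0, 109.8]
tool_rot: [3.141, -0.0, 0.87]
force: [-0.4, 0.2, -4.2]
width: 58.7
gripper_force: 67.4
```

```bash
python3 -c "
from w import *
st()
T=ctrl.read_state()['eef_pos'][2]
look(650.5,-7,T+21,T+27,45,'wf.png')
for n in('scene','side'): look(650.5,-7,90,96,38,None,n)
W=cloud(cam('wrist'));q=W[(W[...,2]>T+21)&(W[...,2]<T+27)&(np.hypot(W[...,0]-650.5,W[...,1]+7)<44)]
a=ctrl.read_state()['tool_rot'][2];l=(q[:,:2]-[650.5,-7])@np.array([[np.cos(a),np.sin(a)],[np.sin(a),-np.cos(a)]]).T
print('tool-frame extent',np.percentile(l,[.5,99.5],axis=0))
from m import circ
h=l[(np.hypot(l[:,0],l[:,1])<24)];print('hole edge',circ(h),len(h))"
```

```text
26.8 [480.3  70.  109.8] [ 3.141 -0.     0.87 ] [-0.53  0.65  0.49  2.09 -0.58  0.54 -0.31] 58.6902522499388
0 c [0. 0.] 0.0 rect [0. 0.] [0. 0.] 0.0
622 c [650.9  -7.3] 34.7 rect [651.   -6.6] [67.6 66.4] 0.3
416 c [649.9  -5.8] 35.5 rect [649.5  -6.6] [66.5 69.5] 22.5Traceback (most recent call last):
  File "<string>", line 9, in <module>
    print('tool-frame extent',np.percentile(l,[.5,99.5],axis=0))
                              ~~~~~~~~~~~~~^^^^^^^^^^^^^^^^^^^^
    return _quantile_unchecked(
        a, q, axis, out, overwrite_input, method, keepdims, weights)
    return _ureduce(a,
                    func=_quantile_ureduce_func,
    ...<5 lines>...
                    overwrite_input=overwrite_input,
                    method=method)
    r = func(a, **kwargs)
    result = _quantile(arr,
                       quantiles=q,
    ...<2 lines>...
                       out=out,
                       weights=wgt)
    slices_having_nans = np.isnan(arr[-1, ...])
                                  ~~~^^^^^^^^^
IndexError: index -1 is out of bounds for axis 0 with size 0
```

View pics/wf.png

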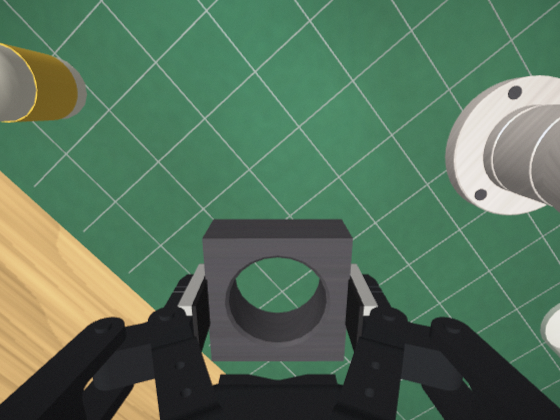

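The lateral move was refused for one missing number (only the 4 cm lowering ran, harmless); the weight is held square at (278,295). Raise and carry on.

{"fn": "step_arm", "kwargs": {"commands": [0, 0, -2, 0, 0, 0, 0, 0, 0, -4, 0, 0, 0, 0, 1, 3, -4, 0, 0, 0, 0, 2, 7, -4, 0, 0, 0, 0, 3, 11, -4, 0, 0, 0, 0, 4, 14.5, -4, 0, 0, 0, 0, 4.6, 16.5, -4, 0, 0, 0, 0, 5, 18, -4, 0, 0, 0, 0, 5, 18, -4, 0, 0, 0, 0, 5, 18, -4, 0, 0, 0, 0]}}

```text
clock: 28.0
eef_pos: [649.1, -7.3, 149.4]
tool_rot: [-3.14, 0.001, 0.871]
force: [-0.5, -0.2, -4.8]
width: 58.8
gripper_force: 67.4
```

{"fn": "step_arm", "kwargs": {"commands": [0, 0, 1, 0, 0, 0, 0, 0, 0, 2, 0, 0, 0, 0, 0, 0, 3, 0, 0, 0, 0, 0, 0, 3.7, 0, 0, 0, 0, 0, 0, 4, 0, 0, 0, 0, 0, 0, 4, 0, 0, 0, 0, 0, 0, 4, 0, 0, 0, 0]}}

```text
clock: 28.7
eef_pos: [650.3, -7.7, 110.0]
tool_rot: [3.141, -0.0, 0.871]
force: [-0.2, -0.2, -4.3]
width: 58.5
gripper_force: 67.4
```

```bash
python3 -c "
from w import *
from m import circ
st()
T=ctrl.read_state()['eef_pos'][2]
for n in('scene','side'): look(650.5,-7,90,96,38,None,n)
W=cloud(cam('wrist'));q=W[(W[...,2]>T+19)&(W[...,2]<T+29)&(np.hypot(W[...,0]-650.5,W[...,1]+7)<44)]
a=ctrl.read_state()['tool_rot'][2];l=(q[:,:2]-[650.5,-7])@np.array([[np.cos(a),np.sin(a)],[np.sin(a),-np.cos(a)]]).T
print('tool-frame extent',np.percentile(l,[.5,99.5],axis=0),q[:,2].mean())
h=l[(np.hypot(l[:,0],l[:,1])<23)];print('hole edge',circ(h),len(h))"
```

```text
28.7 [650.3  -7.7 110. ] [ 3.141 -0.     0.871] [-0.33  0.83  0.52  1.63 -0.53  0.82 -0.28] 58.498880644250896
329 c [650.4  -7.2] 34.7 rect [654.9  -8.7] [68.6 59.8] 68.4
265 c [650.7  -7.4] 34.3 rect [649.6 -19.5] [42.5 67.3] 85.8
tool-frame extent [[-30.90490297 -39.75111575]
 [ 29.29793495  41.46676783]] 133.0287070718194
hole edge (array([-0.11641722,  0.58391382]), np.float64(21.842351855917073)) 1947
```

{"fn": "step_arm", "kwargs": {"commands": [0, 0, 0.3, 0, 0, 0, 0, 0, 0, 0.6, 0, 0, 0, 0, 0, 0, 0.9, 0, 0, 0, 0, 0, 0, 1.15, 0, 0, 0, 0, 0, 0, 1.35, 0, 0, 0, 0, 0, 0, 1.5, 0, 0, 0, 0, 0, 0, 1.6, 0, 0, 0, 0, 0, 0, 1.65, 0, 0, 0, 0, 0, 0, 1.65, 0, 0, 0, 0]}}

```text
clock: 29.75
eef_pos: [650.1, -7.6, 94.0]
tool_rot: [-3.142, -0.0, 0.871]
force: [-2.0, 0.2, 2.5]
width: 58.8
gripper_force: 68.2
```

{"fn": "step_arm", "kwargs": {"commands": [0, 0, 0, 0, 0, 0, 1, 0, 0, 0, 0, 0, 0, 1, 0, 0, 0, 0, 0, 0, 1, 0, 0, 0, 0, 0, 0, 1, 0, 0, -2, 0, 0, 0, 1, 0, 0, -5, 0, 0, 0, 1, 0, 0, -9, 0, 0, 0, 1, 0, 0, -12, 0, 0, 0, 1, 0, 0, -12, 0, 0, 0, 1, 0, 0, -12, 0, 0, 0, 1]}}

```text
clock: 30.75
eef_pos: [650.4, -7.4, 213.9]
tool_rot: [3.141, -0.001, 0.871]
force: [-0.3, -0.1, -1.0]
width: 85.1
gripper_force: 0.0
```

{"fn": "step_arm", "kwargs": {"commands": [-4, -8, 0, 0, 0, 0, 1, -4, -12, 0, 0, 0, 0, 1, -4, -12, 0, 0, 0, 0, 1, -4, -12, 0, 0, 0, 0, 1, -4, -12, 0, 0, 0, 0, 1]}}

```text
clock: 31.25
eef_pos: [532.2, 39.7, 212.6]
tool_rot: [-3.141, 0.001, 0.872]
force: [0.5, 0.1, 0.3]
width: 85.5
gripper_force: 0.0
```

```bash
python3 -c "
from w import *
st()
for n in('scene','side'):
  look(650.5,-7,113,121,46,'f_'+n+'.png',n)
  W=cloud(cam(n));r=np.hypot(W[...,0]-650.5,W[...,1]+7);m=(r<42)&(r>22)&(W[...,2]>112)&(W[...,2]<122);q=W[m];print(np.linalg.lstsq(np.c_[q[:,:2]-[650.5,-7],np.ones(len(q))],q[:,2],rcond=None)[0])
"
python3 m.py | grep -E 'short|jar|glue|cup'
python3 -c "
import cv2;i=cv2.imread('pics/f_scene.png')[170:310,170:320];j=cv2.imread('pics/f_side.png')[130:270,270:420];cv2.imwrite('pics/fc.png',cv2.resize(cv2.hconcat([i,j]),None,fx=2.6,fy=2.6))"
```

```text
31.25 [532.2  39.7 212.6] [-3.141e+00  1.000e-03  8.720e-01] [-0.54  0.56  0.63  1.87 -0.43  0.85 -0.39] 85.47616382185446
568 c [650.6  -8.6] 41.9 rect [649.8  -8.9] [63.2 60.4] 49.1
[-5.95740085e-03 -5.76335455e-03  1.16883528e+02]
450 c [649.2  -8. ] 43.4 rect [649.4  -6.8] [64.3 62.8] 49.9
[7.25395916e-03 2.10702183e-02 1.17655949e+02]
scene short 210 zmed [-0.9  2.4 31.5] c [ 431.6 -241.5] R 32.7 rect [ 430.4 -241.7] [60.8 60.5] 19.9
scene jar 565 zmed [-0.7 17.  71.8] c [614.3 193.8] R 26.3 rect [615.1 193.4] [51.4 48.9] 24.9
scene glue 546 zmed [ -1.1   1.6 113.4] c [421.7 242.6] R 21.0 rect [425.9 242.6] [31.5 41.6] 1.1
scene cup 171 zmed [-0.9  2.4 70.1] c [ 616.  -185.8] R 34.7 rect [ 616.2 -186. ] [67.4 66.3] 29.7
side short 601 zmed [ 0.3  4.7 32.5] c [ 430.  -240.2] R 31.8 rect [ 429.7 -241.2] [61.2 60.8] 57.9
side jar 214 zmed [  0.2   6.8 118.8] c [613.9 195. ] R 29.1 rect [613.6 195.3] [49.2 53. ] 14.9
side glue 361 zmed [  0.2   3.1 106.7] c [419.6 239.1] R 20.8 rect [419.9 234.5] [40.3 28.1] 3.1
side cup 274 zmed [ 0.3 20.1 71.4] c [ 615.1 -184.4] R 34.8 rect [ 615.6 -184.5] [66.6 68.1] 10.4
```

View pics/fc.png

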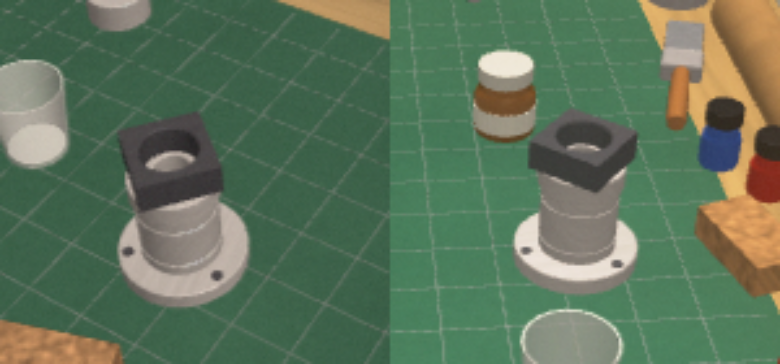

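The weight lies flat round the collar in both views (left 172,160; right 583,148), with its top at 117 mm as expected. The unused items have not moved.

```bash
python3 -c "
from cell import ctrl; print(ctrl.finish_job())"
```

```text
the job is handed in; nothing more can be done
None
```

The mould is assembled in the order asked (core, tall ring, pour plate, weight), each part lowered and checked as seated and level in the camera images, and I handed the job in after about 31 s of robot time with the unused items unmoved; no verdict came back.

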